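# Switch on and zero the bench scale

### The arm

A 6-joint arm with a two-finger parallel gripper is mounted at the origin on the work surface. World frame = base frame: x ahead of the robot, y to its left, z up, the work surface at z = 0. Lengths are in m, angles in rad, forces in N, time in s.
With the tool pointing down it reaches from about 0.35 to 0.975 m from the base axis. Payload 4.9 kg.
Tool frame: the origin (TCP) lies at the very end of the fingers, on their centre line; the grasp point (between the pads) lies 19 mm behind it; z points along the fingers, y is the line along which they close (so a half turn about z gives the same grasp; the last joint's range is limited). The gripper opens to 85 mm and grips with 20 to 120 N. Pads are 22 mm wide; open, the fingers measure 114 mm over their backs; the gripper's body (76 mm by 85 mm) begins 54 mm behind the grasp point. The pads swing forward as they close: fully open they stand 13 mm farther back than shut.
Start: joints at [-1.268, 0.053, 1.613, -0, 1.476, -0.119], TCP at [0.256, -0.57, 0.231] pointing down, gripper open.
Joint ranges: [-3.01, 3.01], [-1.01, 2.22], [0.06, 2.58], [-1.02, 4.17], [0.09, 2.62], [-3.14, 3.14]. Speed limits (rad/s): [2.57, 2.57, 3.14, 3.14, 3.14, 3.14].

### API

Orientations are given as a unit quaternion [w, x, y, z].
In Python, from plant import manip gives the robot as it stands.
- The arm moves only by the shell command python3 -m pendant 'ROWS'. ROWS is JSON, a list of rows, each a list of 3 entries, a list of its own where there are three numbers: the opening, from 0 (shut) to 1 (fully open), then the shift along the tool's x, y, z in units of 12 cm (1.0 is 12 cm), then the turn about the tool's z in units of pi rad (1.0 is pi rad). In form: [[gripper, [dx, dy, dz], roll], ...]. A call has 1 to 10 rows; each row is the pose to reach, as a shift and turn from the pose commanded when the call began, along the tool's axes at that moment, turning the shorter way round; what a row does not reach only later rows make up. A row lasts 1/10 s, in which the tool goes at most 50 mm and 8.59 degrees, less where a joint would pass 70% of its speed; a pose out of reach is approached as far as the arm can. A call with a number of a shift or a turn outside -1 to 1 is refused whole. A call with a gripper value outside its range is refused whole. The fingers move at their own pace and stop on an object; the grip force is fixed at half the most. Time passes only in rows, so rows that repeat a pose let the fingers close. It gives the time, the measured TCP pose, the force, the opening and the grip force at its end, in the units of the state.
- manip.state(): the state, without advancing time (a new reading comes with each control period).
- manip.grab_frame(name): name is "scene" or "top" or "wrist"; returns a dict with "img" (384x512x3 uint8, red, green, blue), "fx", "fy", "cx", "cy" (pixels), "eye" and "rotation" of the camera in the world; the wrist camera has in their place "tool_from_camera" (4x4, takes a point from camera to tool coordinates, whose origin is the TCP and whose axes are the flange's). Camera axes: x right, y down, z forward; pixel columns grow to the right and rows downward; lengths in m; the calibration is good to about 2 mm. A picture is of the moment at which its call begins: read the wrist's pose just before it. There is no depth.
- manip.job_done(): hands the job in; it is judged then, once.
The state is a dict: "time": time; "joint_pos": joint angles; "joint_vel": joint speeds; "joint_efforts": joint torques, N m; "tool_pos": TCP position; "tool_rot": TCP orientation; "contact_force": force on the tool from outside, world axes, zero at the start; "ft_torque": the same for the moment, N m; "gripper_width": opening from 0.0 (shut) to 1.0 (fully open); "grasp_force": force on a finger pad.
Only numpy, scipy, OpenCV 4.12 (cv2) and the standard library are available. Lean on these libraries where they do the work, as an engineer would, in place of code of your own. Each camera call takes 0.05 s, during which the arm holds its last target. There are 200 camera calls.

### The job

Zero the bakery scale with the empty pie tin on it. With closed fingertips, gently press the red key right down and hold it there for a good second to switch the scale on, let it come up again, then press the green key right down to zero it, and withdraw clear of the scale. Leave the blue and yellow keys alone, and do not disturb, lift or carry the tin or anything else on the bench.

Things in the scene. Friction and masses are not known exactly. Their poses are not given: they have to be found in the camera images.
- scale: white bench scale, fixed, 320 (x) x 270 (y) x 78 mm; origin at the centre of its underside on the table, z up, +x from key panel to platform. Four keys in a row on its panel (60 mm above the table) at x = -120 and y = -78, -26, 26, 78 mm, colours in a different order each time. Display at x = -62 mm; steel platform, top 78 mm above the table, x = -40 to 155 mm
- red_key_top (a point): red (on) key: to be held down first; centre of the top of the red round cap, 28 mm across, which sits in a round black housing 44 mm across; 82 mm above the table and 10 mm above its housing when up; moves down with the cap
- red_key (a joint): red key, travel in m: 0 up (at rest), grows as the cap is pressed straight down, 0.006 fully down against its stop; the spring takes 1.5 N to start and 5 N fully down, and lifts the cap again when let go
- red_key_base: round black housing of the red key together with its cap, fixed to the scale's panel, 44 mm across and 12 mm high; origin at the centre of its underside, 60 mm above the table
- green_key_top (a point): green (zero) key: to be pressed second; centre of the top of the green round cap, 28 mm across, which sits in a round black housing 44 mm across; 82 mm above the table and 10 mm above its housing when up; moves down with the cap
- green_key (a joint): green key, travel in m: 0 up (at rest), grows as the cap is pressed straight down, 0.006 fully down against its stop; the spring takes 1.5 N to start and 5 N fully down, and lifts the cap again when let go
- green_key_base: round black housing of the green key together with its cap, fixed to the scale's panel, 44 mm across and 12 mm high; origin at the centre of its underside, 60 mm above the table
- blue_key_top (a point): blue (units) key: to be left alone; centre of the top of the blue round cap, 28 mm across, which sits in a round black housing 44 mm across; 82 mm above the table and 10 mm above its housing when up; moves down with the cap
- blue_key (a joint): blue key, travel in m: 0 up (at rest), grows as the cap is pressed straight down, 0.006 fully down against its stop; the spring takes 1.5 N to start and 5 N fully down, and lifts the cap again when let go
- yellow_key_top (a point): yellow (memory) key: to be left alone; centre of the top of the yellow round cap, 28 mm across, which sits in a round black housing 44 mm across; 82 mm above the table and 10 mm above its housing when up; moves down with the cap
- yellow_key (a joint): yellow key, travel in m: 0 up (at rest), grows as the cap is pressed straight down, 0.006 fully down against its stop; the spring takes 1.5 N to start and 5 N fully down, and lifts the cap again when let go
- tin: empty round foil pie tin standing loose on the scale's platform, 104 mm across at the rim, 28 mm high; origin at the centre of its underside
- cookie: brown gingerbread-man biscuit lying on a square white paper card to the +y side of the scale, about 100 x 82 x 10 mm; origin under its middle
- jar: closed round glass jar with a white lid, 54 mm across, 85 mm high, to the -y side of the scale; origin at the centre of its underside
- cutter: round copper cookie cutter (a ring), 68 mm across, 25 mm high, standing to the -y side of the scale; origin at the centre of its underside
- spatula: spatula lying on the table at the robot's right, 240 mm long, along its x axis
There are look-alikes about, which are no part of the job. There is more than one size of the tin; the one meant has the size given above.

How it is judged:
By the outcome, as a careful person would: the job done as asked, in the order asked, and still so for the second after the job is handed in, with the robot touching nothing.
It also fails if it takes over 40 s, if anything falls off the work surface, if the arm or the gripper's body presses on something with over 40 N, if the wrist force passes 120 N, or if a joint passes its speed limit or range.

## Working session

There is one attempt and no reset: what is moved stays moved. The work goes in short steps, Python scripts to look and compute and a shell command to move; the robot and the scene stay as the last step left them, time stands still between calls to the robot, and variables do not carry over. Pictures are saved under pics/ and viewed, at most 10 in all, crops included, and the job is handed in when it is done.

```bash
mkdir -p pics
python3 - <<'E'
from plant import manip
import cv2,numpy as np
s=manip.state();print(s['time'],s['tool_pos'],s['tool_rot'],s['contact_force'])
a=manip.grab_frame("top");b=manip.grab_frame("scene")
for n,f in(("top",a),("scene",b)):
    cv2.imwrite(f"pics/{n}.png",f["img"][:,:,::-1]);print(n,f["fx"],f["cx"],f["cy"],f["eye"],np.round(f["rotation"],3).tolist())
E
```

```text
0.0 [ 0.25568885 -0.56962578  0.23005844] [-1.02597507e-03  9.77841096e-01  2.09345956e-01 -9.34760477e-05] [-0.79095684  1.0158011   0.35530672]
top 385.36032907552794 248.9417711457103 189.42516645854317 [ 0.47979622 -0.02625554  0.95431304] [-0.033, 0.714, -0.699, 0.025]
scene 432.8632745400909 260.12258799809774 191.90155908734351 [1.14306088 0.51821633 1.04176817] [-0.145, 0.379, 0.861, -0.306]
```

View pics/top.png

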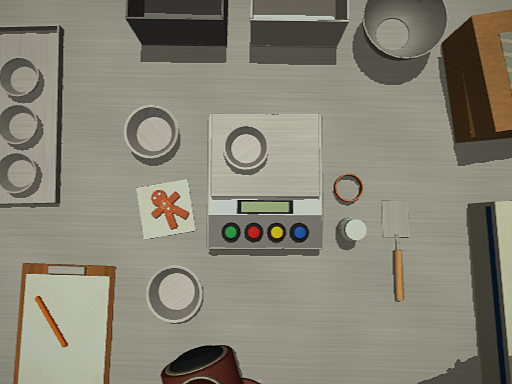

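View pics/scene.png

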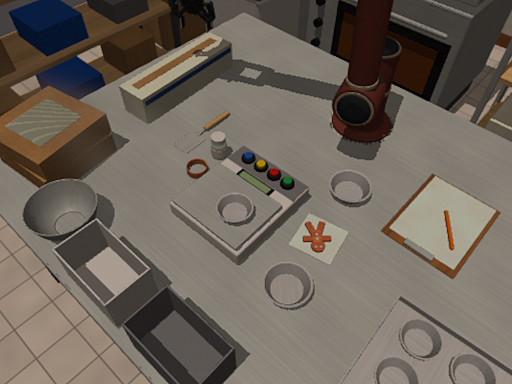

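The top view shows green at about (231,232), red (254,232), yellow (277,232) and blue (300,232), with the tin on the platform at (245,148). The scene view shows the same order. Next I'll locate the caps from both views.

```bash
cat > h.py <<'E'
from plant import manip
import cv2,numpy as np
from scipy.spatial.transform import Rotation as R
q2R=lambda q:R.from_quat(np.roll(q,-1)).as_matrix()
HUE={'red':[(0,6),(174,180)],'green':[(45,80)],'yellow':[(22,34)],'blue':[(105,125)]}
def caps(img,box):
    hsv=cv2.cvtColor(img,cv2.COLOR_RGB2HSV);x0,y0,x1,y1=box;o={}
    for c,rs in HUE.items():
        m=sum(cv2.inRange(hsv,(a,150,70),(b,255,255)) for a,b in rs)
        k=np.zeros_like(m);k[y0:y1,x0:x1]=m[y0:y1,x0:x1]
        n,_,st,ce=cv2.connectedComponentsWithStats(k)
        if n>1:
            i=1+st[1:,4].argmax();o[c]=(ce[i],st[i,4])
    return o
def cast(f,Rm,eye,p,z):
    d=Rm@np.array([(p[0]-f['cx'])/f['fx'],(p[1]-f['cy'])/f['fy'],1]);return eye+d*(z-eye[2])/d[2]
E
python3 - <<'E'
from h import *
for n,box in(("top",(205,215,325,250)),("scene",(230,140,305,200))):
    f=manip.grab_frame(n);o=caps(f['img'],box)
    for c,(p,a) in o.items(): print(n,c,p.round(1),a,cast(f,q2R(f['rotation']),np.array(f['eye']),p,.081).round(4))
s=manip.state();T=q2R(s['tool_rot']);print(T.round(3),s['tool_pos'],s['time'])
E
```

```text
top red [253.4 231.7] 120 [ 0.4559 -0.027   0.081 ]
top green [230.4 231.7] 117 [0.4548 0.0248 0.081 ]
top yellow [276.5 231.8] 122 [ 0.4568 -0.0789  0.081 ]
top blue [299.5 232. ] 123 [ 0.4574 -0.1308  0.081 ]
scene red [273.6 171.6] 60 [ 0.4554 -0.0256  0.081 ]
scene green [287.  180.1] 47 [0.454  0.0255 0.081 ]
scene yellow [260.3 163.4] 58 [ 0.4575 -0.0775  0.081 ]
scene blue [248. 155.] 46 [ 0.4573 -0.1294  0.081 ]
[[ 0.912  0.409 -0.   ]
 [ 0.409 -0.912  0.001]
 [ 0.    -0.001 -1.   ]] [ 0.25575227 -0.56983058  0.23050486] 0.2
```

Both views agree: red is at (0.4557, -0.0263) and green at (0.4545, 0.0252). The path in tool axes is about (+0.405, -0.414) m, so I'll cover it in four calls and close the fingers on the way.

```bash
python3 -m pendant '[[0,[0.2,-0.2,0],0],[0,[0.45,-0.45,0],0],[0,[0.7,-0.7,0],0],[0,[0.84,-0.86,0],0]]' && python3 -m pendant '[[0,[0.2,-0.2,0],0],[0,[0.45,-0.45,0],0],[0,[0.7,-0.7,0],0],[0,[0.84,-0.86,0],0]]' && python3 -m pendant '[[0,[0.2,-0.2,0],0],[0,[0.45,-0.45,0],0],[0,[0.7,-0.7,0],0],[0,[0.84,-0.86,0],0]]'
```

```text
time: 0.6
tool_pos: [0.3063, -0.4324, 0.2309]
tool_rot: [-0.001, 0.978, 0.21, 0.0]
contact_force: [0.5, 0.0, -1.1]
gripper_width: 0.331
grasp_force: 0.0
time: 1.0
tool_pos: [0.3558, -0.297, 0.2311]
tool_rot: [-0.0, 0.978, 0.21, 0.0]
contact_force: [0.2, 0.6, 0.1]
gripper_width: 0.001
grasp_force: 0.0
time: 1.4
tool_pos: [0.4054, -0.1616, 0.2312]
tool_rot: [-0.0, 0.978, 0.21, 0.0]
contact_force: [0.3, -1.2, -0.7]
gripper_width: 0.002
grasp_force: 0.0
```

```bash
python3 -m pendant '[[0,[0.2,-0.2,0],0],[0,[0.45,-0.45,0],0],[0,[0.7,-0.7,0],0],[0,[0.84,-0.86,0],0],[0,[0.84,-0.86,0.2],0],[0,[0.84,-0.86,0.4],0],[0,[0.84,-0.86,0.5],0],[0,[0.84,-0.86,0.5],0],[0,[0.84,-0.86,0.5],0]]'
python3 - <<'E'
from h import *
s=manip.state();f=manip.grab_frame("wrist");T=q2R(s['tool_rot']);M=np.array(f['tool_from_camera'])
cv2.imwrite("pics/w1.png",f['img'][:,:,::-1])
Rm=T@M[:3,:3];eye=np.array(s['tool_pos'])+T@M[:3,3]
for c,(p,a) in caps(f['img'],(0,0,512,384)).items():
    w=cast(f,Rm,eye,p,.082);print(c,p.round(),a,w.round(4),'tool shift',(T.T@(w-s['tool_pos'])/.12).round(3))
print(s['tool_pos'],s['contact_force'],s['time'])
E
```

```text
time: 2.3
tool_pos: [0.455, -0.0288, 0.1719]
tool_rot: [0.0, 0.978, 0.209, 0.0]
contact_force: [0.2, -1.0, -0.1]
gripper_width: 0.003
grasp_force: 0.0
red [259. 197.] 985 [ 0.4566 -0.0274  0.082 ] tool shift [ 0.016 -0.005  0.749]
green [210. 177.] 24 [0.4558 0.0127 0.082 ] tool shift [ 0.148 -0.313  0.749]
yellow [318. 221.] 986 [ 0.4575 -0.0781  0.082 ] tool shift [-0.149  0.383  0.749]
blue [375. 245.] 801 [ 0.458  -0.1299  0.082 ] tool shift [-0.322  0.779  0.749]
[ 0.45497332 -0.02877773  0.17188324] [ 0.23061512 -0.96502404 -0.09414884] 2.3
```

View pics/w1.png

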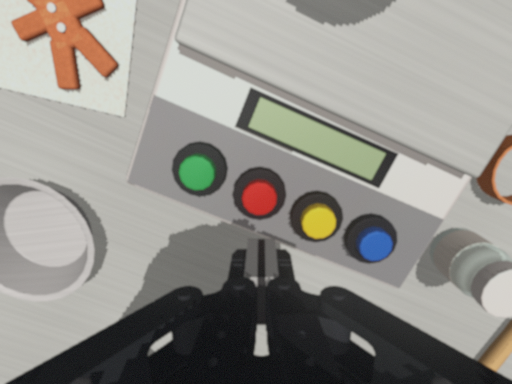

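The wrist view shows the closed fingertips heading for the red cap (259,197), with green at (197,172). The wrist estimate agrees with the other cameras to within 2 mm, so I'll come down to 8 mm above red.

```bash
python3 -m pendant '[[0,[0.016,-0.01,0.15],0],[0,[0.016,-0.01,0.35],0],[0,[0.016,-0.01,0.5],0],[0,[0.016,-0.01,0.6],0],[0,[0.016,-0.01,0.65],0],[0,[0.016,-0.01,0.68],0],[0,[0.016,-0.01,0.68],0],[0,[0.016,-0.01,0.68],0]]'
```

```text
time: 3.15
tool_pos: [0.4567, -0.0268, 0.0907]
tool_rot: [0.0, 0.978, 0.209, 0.001]
contact_force: [-0.1, 0.1, 0.1]
gripper_width: 0.002
grasp_force: 0.0
```

```bash
python3 -m pendant '[[0,[0,0,0.02],0],[0,[0,0,0.04],0],[0,[0,0,0.055],0],[0,[0,0,0.065],0],[0,[0,0,0.075],0],[0,[0,0,0.083],0],[0,[0,0,0.09],0],[0,[0,0,0.09],0]]'; python3 -m pendant '[[0,[0,0,0.008],0],[0,[0,0,0.016],0],[0,[0,0,0.024],0],[0,[0,0,0.024],0]]'
```

```text
time: 3.95
tool_pos: [0.4559, -0.0266, 0.079]
tool_rot: [-0.0, 0.978, 0.209, -0.0]
contact_force: [-1.9, -0.1, 2.3]
gripper_width: 0.0
grasp_force: 1.5
time: 4.35
tool_pos: [0.456, -0.0266, 0.0761]
tool_rot: [-0.0, 0.978, 0.209, -0.0]
contact_force: [-2.0, 1.2, 5.4]
gripper_width: -0.0
grasp_force: 2.4
```

```bash
python3 -m pendant '[[0,[0,0,0.004],0],[0,[0,0,0.008],0],[0,[0,0,0.008],0],[0,[0,0,0.008],0]]'
```

```text
time: 4.75
tool_pos: [0.4561, -0.0266, 0.0759]
tool_rot: [-0.0, 0.978, 0.209, -0.0]
contact_force: [-5.0, 1.1, 10.2]
gripper_width: -0.003
grasp_force: 4.7
```

The cap is at its stop: z has stopped moving and the force has risen to 10 N. I'll hold it there, release, and move above green.

```bash
python3 -m pendant '[[0,[0,0,0],0],[0,[0,0,0],0],[0,[0,0,0],0],[0,[0,0,0],0],[0,[0,0,0],0],[0,[0,0,0],0],[0,[0,0,0],0],[0,[0,0,0],0],[0,[0,0,0],0],[0,[0,0,0],0]]'; python3 -m pendant '[[0,[0,0,0],0],[0,[0,0,0],0],[0,[0,0,0],0],[0,[0,0,0],0],[0,[0,0,0],0]]'; python3 -m pendant '[[0,[0,0,-0.02],0],[0,[0,0,-0.05],0],[0,[0,0,-0.1],0],[0,[0,0,-0.2],0],[0,[0,0,-0.3],0],[0,[0,0,-0.3],0],[0,[0,0,-0.3],0]]'
python3 - <<'E'
from h import *
s=manip.state();T=q2R(s['tool_rot']);print((T.T@(np.array([.4549,.0250,.0823])-s['tool_pos'])/.12).round(3))
E
```

```text
time: 5.75
tool_pos: [0.4561, -0.0266, 0.0759]
tool_rot: [-0.0, 0.978, 0.209, -0.0]
contact_force: [-4.6, 1.1, 9.5]
gripper_width: -0.004
grasp_force: 4.6
time: 6.25
tool_pos: [0.4561, -0.0266, 0.0759]
tool_rot: [-0.0, 0.978, 0.209, -0.0]
contact_force: [-6.0, 0.8, 8.3]
gripper_width: 0.001
grasp_force: 4.6
time: 6.95
tool_pos: [0.4565, -0.0267, 0.1118]
tool_rot: [0.0, 0.978, 0.209, 0.001]
contact_force: [0.2, -0.5, -0.1]
gripper_width: -0.001
grasp_force: 0.0
[ 0.164 -0.399  0.246]
```

Held for at least 1.5 s. Next I'll move over green and come down to about 8 mm above it, then press.

```bash
python3 -m pendant '[[0,[0.04,-0.1,0],0],[0,[0.1,-0.25,0],0],[0,[0.164,-0.4,0],0],[0,[0.164,-0.4,0],0],[0,[0.164,-0.4,0.08],0],[0,[0.164,-0.4,0.14],0],[0,[0.164,-0.4,0.18],0],[0,[0.164,-0.4,0.18],0],[0,[0.164,-0.4,0.18],0]]'
python3 - <<'E'
from h import *
HUE['green']=[(50,90)]
s=manip.state();f=manip.grab_frame("wrist");T=q2R(s['tool_rot']);M=np.array(f['tool_from_camera'])
cv2.imwrite("pics/w2.png",f['img'][:,:,::-1])
for c,(p,a) in caps(f['img'],(0,0,512,384)).items():
    print(c,a,cast(f,T@M[:3,:3],np.array(s['tool_pos'])+T@M[:3,3],p,.082).round(4))
E
```

```text
time: 7.85
tool_pos: [0.4542, 0.0249, 0.0891]
tool_rot: [-0.0, 0.978, 0.209, -0.0]
contact_force: [-1.1, 0.5, 0.4]
gripper_width: 0.001
grasp_force: 0.0
red 1682 [ 0.4603 -0.0238  0.082 ]
green 383 [0.4622 0.0253 0.082 ]
yellow 2031 [ 0.4593 -0.0738  0.082 ]
blue 1523 [ 0.459  -0.1204  0.082 ]
```

View pics/w2.png

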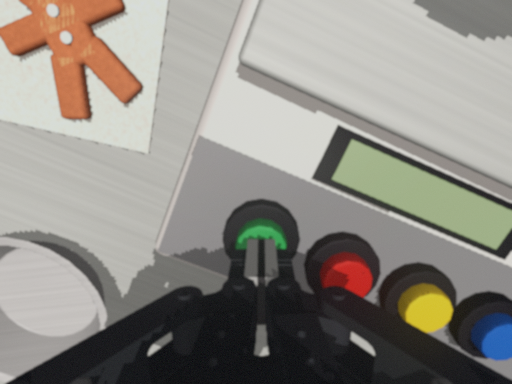

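The wrist view shows the fingertips over the green cap (262,238). It is partly hidden by the fingers, which biases the mask, but they are centred on it. Pressing now.

```bash
python3 -m pendant '[[0,[0,0,0.02],0],[0,[0,0,0.04],0],[0,[0,0,0.055],0],[0,[0,0,0.065],0],[0,[0,0,0.075],0],[0,[0,0,0.083],0],[0,[0,0,0.09],0],[0,[0,0,0.09],0]]'; python3 -m pendant '[[0,[0,0,0.008],0],[0,[0,0,0.016],0],[0,[0,0,0.022],0],[0,[0,0,0.022],0],[0,[0,0,0.022],0]]'
```

```text
time: 8.7
tool_pos: [0.4542, 0.0252, 0.0788]
tool_rot: [-0.0, 0.978, 0.209, -0.0]
contact_force: [-3.1, 0.4, 3.5]
gripper_width: -0.004
grasp_force: 1.6
time: 9.2
tool_pos: [0.4543, 0.0252, 0.0762]
tool_rot: [0.0, 0.978, 0.209, 0.0]
contact_force: [-3.2, -0.3, 5.2]
gripper_width: -0.0
grasp_force: 2.4
```

```bash
python3 -m pendant '[[0,[0,0,0.005],0],[0,[0,0,0.01],0],[0,[0,0,0.01],0],[0,[0,0,0.01],0],[0,[0,0,0.01],0],[0,[0,0,0.01],0]]'
```

```text
time: 9.8
tool_pos: [0.4544, 0.0252, 0.0759]
tool_rot: [-0.0, 0.978, 0.209, -0.0]
contact_force: [-6.7, 0.7, 10.8]
gripper_width: 0.002
grasp_force: 5.5
```

```bash
python3 -m pendant '[[0,[0,0,0],0],[0,[0,0,0],0],[0,[0,0,0],0],[0,[0,0,-0.02],0],[0,[0,0,-0.06],0],[0,[0,0,-0.15],0],[0,[0,0,-0.4],0],[0,[0,0,-0.7],0],[0,[0,0,-1],0],[0,[0,0,-1],0]]'
for i in 1; do python3 -m pendant '[[0,[-0.1,0.1,-0.2],0],[0,[-0.3,0.3,-0.4],0],[0,[-0.55,0.55,-0.5],0],[0,[-0.84,0.86,-0.5],0]]'; python3 -m pendant '[[0,[-0.2,0.2,0],0],[0,[-0.45,0.45,0],0],[0,[-0.7,0.7,0],0],[0,[-0.84,0.86,0],0]]'; python3 -m pendant '[[0,[-0.2,0.2,0],0],[0,[-0.45,0.45,0],0],[0,[-0.7,0.7,0],0],[0,[-0.84,0.86,0],0],[0,[-0.84,0.86,0],0],[0,[-0.84,0.86,0],0]]'; done
python3 - <<'E'
from h import *
f=manip.grab_frame("top");cv2.imwrite("pics/top2.png",f["img"][:,:,::-1])
E
```

```text
time: 10.8
tool_pos: [0.4578, 0.0249, 0.2016]
tool_rot: [0.002, 0.978, 0.209, 0.006]
contact_force: [1.0, 0.3, 1.2]
gripper_width: -0.0
grasp_force: 0.0
time: 11.2
tool_pos: [0.4054, -0.1103, 0.2571]
tool_rot: [0.001, 0.978, 0.211, 0.002]
contact_force: [0.4, -0.6, 0.2]
gripper_width: 0.004
grasp_force: 0.0
time: 11.6
tool_pos: [0.3538, -0.2468, 0.2543]
tool_rot: [0.0, 0.978, 0.208, -0.0]
contact_force: [-0.2, 0.3, -0.1]
gripper_width: -0.001
grasp_force: 0.0
time: 12.2
tool_pos: [0.3052, -0.38, 0.2541]
tool_rot: [-0.001, 0.978, 0.209, 0.0]
contact_force: [0.8, 0.1, 0.2]
gripper_width: 0.001
grasp_force: 0.0
```

View pics/top2.png

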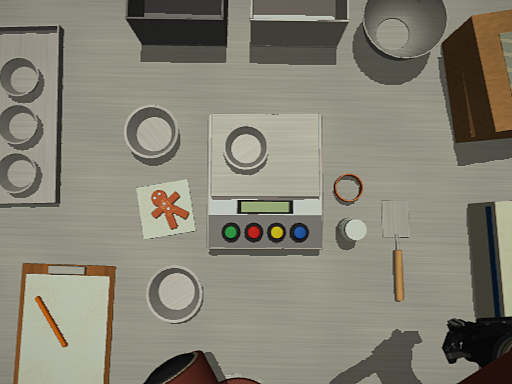

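The top view shows the scale, tin (245,148) and everything else where they were, with the arm clear at about (480,340).

```bash
python3 -c "from plant import manip;print(manip.job_done())"
```

```text
the job is handed in; nothing more can be done
None
```

I held the red key fully down for at least 1.5 s and released it, then pressed the green key fully down and withdrew clear of the scale; the final picture shows the tin and everything else unmoved, and I handed the job in at about 12 s.

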